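# Clear the balance and stand the fallen sample bottle on it

## Robot

A 7-joint arm with a two-finger parallel gripper is mounted at the origin on the work surface. World frame = base frame: x ahead of the robot, y to its left, z up, the work surface at z = 0. Lengths are in m, angles in rad, forces in N, time in s.
With the tool pointing down it reaches from about 0.35 to 0.9 m from the base axis. Payload 19.9 kg.
Tool frame: the origin (TCP) lies on the centre line of the jaws, within the pads' length; the fingertips stand 17 mm ahead of it and the grasp point (between the pads) lies 2 mm behind it; z points along the fingers, y is the line along which they close (so a half turn about z gives the same grasp; the last joint's range is limited). The gripper opens to 94 mm and grips with 3 to 60 N. Pads are 16 mm wide; open, the fingers measure 119 mm over their backs; the gripper's body (75 mm by 177 mm) begins 78 mm behind the grasp point.
Start: joints at [1.286, 0.417, -0.01, 1.614, 0.005, 1.111, -0.053], TCP at [0.151, -0.606, 0.222] pointing down, gripper open.
Joint ranges: [-2.81, 2.81], [-0.39, 2.02], [-1.27, 1.25], [0.06, 2.57], [-1.19, 4.33], [0.19, 2], [-2.82, 2.82]. Speed limits (rad/s): [1.89, 1.89, 2.39, 2.39, 3.01, 3.01, 3.01].

## Interface

Orientations are given as a rotation vector (axis times angle).
In Python, from cell import * gives the robot as it stands. Calls block until the motion is done:
- goto(position, orientation): joint-space move of the TCP to a pose.
- movel(position, rotation=None, speed=0.15): straight line of the TCP; rotation=None keeps the orientation; speed is the mean speed in m/s.
- movej(angles): joint-space move.
- set_gripper(opening): finger opening in m; the grip force is fixed at half the most; returns when the fingers have stopped.
- sleep(seconds).
- inverse_kinematics(position, orientation): joint angles nearest the present ones, or None.
- get_state(): the state.
- snapshot(name): name is "scene" or "top"; returns (picture, depth): 480x640x3 uint8, red, green, blue; 480x640 float32, m along the optical axis (not along the pixel's ray), 0 where there is no reading.
- camera_info(name): a dict with "fx", "fy", "cx", "cy" (pixels), "D" ([k1, k2, p1, p2, k3] as OpenCV has them; the pictures are not rectified), "camera_from_world" (4x4, takes a point from world to camera coordinates). Camera axes: x right, y up, looking along -z (the intrinsics and any distortion apply to the point x, -y, -z); pixel columns grow to the right and rows downward; lengths in m; the calibration is good to about 2 mm. A picture is of the moment at which its call begins. camera_info takes no time and is no camera call.
A pose or a line that the arm cannot do raises MotionError and nothing moves.
- close_job(): hands the job in; it is judged then, once.
The state is a dict: "time": time; "q": joint angles; "joint_velocities": joint speeds; "tau": joint torques, N m; "position": TCP position; "tcp_rot": TCP orientation; "ft_force": force on the tool from outside, world axes, zero at the start; "wrist_torque": the same for the moment, N m; "finger_gap": finger opening in m; "grasp_force": force on a finger pad.
Only numpy, scipy, OpenCV 4.12 (cv2) and the standard library are available. Lean on these libraries where they do the work, as an engineer would, in place of code of your own. Each camera call takes 0.05 s, during which the arm holds its last target. There are 200 camera calls.

## Task

Dried paint flakes lie on the balance's steel plate and a square sample bottle has fallen over on the bench. With the scraper block, not with the fingers, wipe all the flakes off the plate onto the bench and stand the scraper back on the bench on its rubber foot, then pick up the fallen bottle and set it upright on the middle of the clean plate, keeping hold of it until it stands there. Do not disturb the two jars and the stapler.

Things in the scene. Friction and masses are not known exactly. Their poses are not given: they have to be found in the camera images.
- bottle: White square plastic bottle, 150 mm tall, 0.17 kg, lying on a flat side beside the balance (left or right), cap roughly to +y. Origin on its long axis at half height (75 mm from underside and from cap top); z runs from underside to cap. Body 50 x 50 mm across (flat sides across its x and y) from z = -75 to +42 mm, then a neck, then a round cap 36 mm across from z = +52 to +75 mm.
- scraper: Scraper block standing on the bench: a black rubber foot 140 mm long (its x) x 46 mm thick (its y) x 22 mm high, with a wooden grip 110 long x 38 thick x 46 mm high on it; 68 mm high in all, about 0.22 kg. Origin at the centre of its underside, z up. Meant to be gripped across the 38 mm wood.
- balance: Low black electronic balance, fixed to the bench. Origin on the bench below the middle of its plate, z up; the display strip, 34 mm high, sticks out to its -x side from 70 to 119 mm from the origin. Below the plate the body is 128 mm square.
- plate (a point): Middle of the upper surface of the balance's square steel plate: 140 x 140 mm, sides along the balance's x and y, flat, without rim, 55 mm above the bench. It does not give way.
- flake0: Dark red-brown flake of dried paint, 28 x 22 x 7 mm, 12 g, lying loose on the plate at the start. Origin at the centre of its underside.
- flake1: Dark red-brown flake of dried paint, 28 x 22 x 7 mm, 12 g, lying loose on the plate at the start. Origin at the centre of its underside.
- flake2: Dark red-brown flake of dried paint, 28 x 22 x 7 mm, 12 g, lying loose on the plate at the start. Origin at the centre of its underside.
- jar_a: White round lidded jar standing beyond the balance, 60 mm across, 110 mm high; bystander. Origin at the centre of its underside.
- jar_b: Another such jar; bystander. Origin at the centre of its underside.
- stapler: Blue stapler lying beyond the balance, between the jars, 130 mm long (its x), 32 mm wide, 38 mm high; bystander. Origin at the centre of its underside.
Not all that is in view belongs to the job. Several things look just like the scraper: the one meant starts farthest from the robot's base.

How it is judged:
By the outcome, as a careful person would: the job done as asked, in the order asked, and still so for the second after the job is handed in, with the robot touching nothing.
It also fails if it takes over 64 s, if anything falls off the work surface, if the arm or the gripper's body presses on something with over 40 N, if the wrist force passes 120 N, or if a joint passes its speed limit or range.

## Working session

There is one attempt and no reset: what is moved stays moved. The work goes in short steps, each a Python script; the robot and the scene stay as the last script left them, time stands still between calls to the robot, and variables do not carry over. Pictures are saved under pics/ and viewed, at most 10 in all, crops included, and the job is handed in when it is done.

```bash
ls; mkdir -p pics
python3 - <<'E'
from cell import *
import cv2,numpy as np
for n in ("scene","top"):
    p,d=snapshot(n); cv2.imwrite(f"pics/{n}0.png",p[:,:,::-1]); np.savez(f"{n}0.npz",p=p,d=d)
    print(n,camera_info(n))
s=get_state();print(s["time"],s["position"],s["tcp_rot"],s["finger_gap"])
E
```

```text
pics
scene {'fx': 508.28875374779676, 'fy': 508.28875374779676, 'cx': 319.3911936202214, 'cy': 242.54464129114493, 'D': array([0.01754827, 0.        , 0.        , 0.        , 0.        ]), 'camera_from_world': array([[-6.06895205e-01,  7.94781011e-01,  1.16414145e-03,
         3.26201865e-01],
       [-4.21411071e-01, -3.23030913e-01,  8.47386416e-01,
         1.52361876e-01],
       [ 6.73862686e-01,  5.13784171e-01,  5.30975429e-01,
        -1.49966811e+00],
       [ 0.00000000e+00,  0.00000000e+00,  0.00000000e+00,
         1.00000000e+00]])}
top {'fx': 458.46820467129845, 'fy': 458.46820467129845, 'cx': 314.16385111086714, 'cy': 235.85257548409183, 'D': array([-0.06620106,  0.        ,  0.        ,  0.        ,  0.        ]), 'camera_from_world': array([[ 0.02070569, -0.99976151,  0.00694254, -0.02381445],
       [ 0.98860775,  0.02150917,  0.14897007, -0.51889622],
       [-0.14908387,  0.00377892,  0.98881733, -0.79258161],
       [ 0.        ,  0.        ,  0.        ,  1.        ]])}
0.1 [ 0.15076356 -0.60621524  0.22189879] [-3.11721796e+00 -3.81891908e-01  3.82889495e-04] 0.09419723729699306
```

View pics/top0.png

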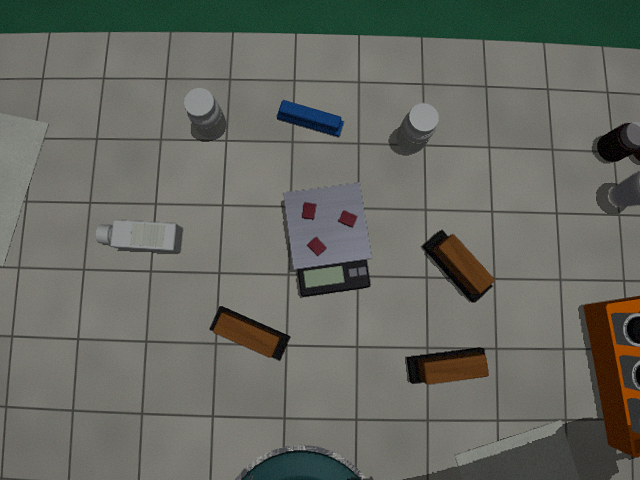

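View pics/scene0.png

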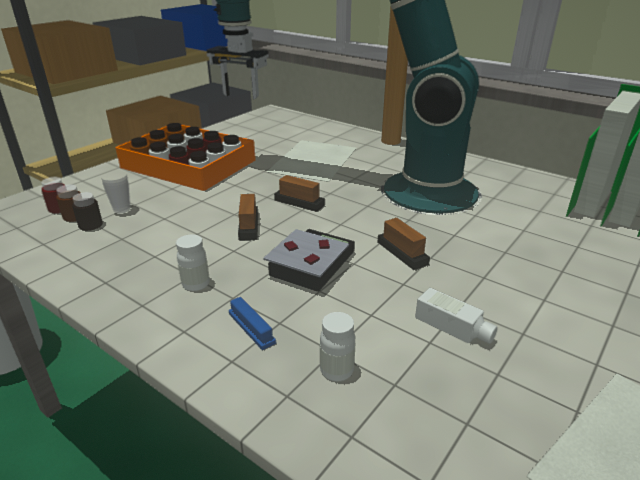

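The top view shows the balance plate at about (327,227), with flakes at (309,211), (347,218) and (317,246). The bottle is at (143,235) with its cap to the left (+y). The jars are at (203,110) and (418,125), and the stapler at (310,118).

Scraper candidates in the top view are (250,333), (458,265) and (447,366). The one at (458,265) looks farthest from the base; I'll check that with distances and a crop.

```bash
cat > h.py <<'E'
from cell import *
import cv2,numpy as np
from scipy.spatial.transform import Rotation as R
def cloud(n,d):
    c=camera_info(n);K=np.array([[c["fx"],0,c["cx"]],[0,c["fy"],c["cy"]],[0,0,1]])
    v,u=np.mgrid[0:480,0:640]
    r=cv2.undistortPoints(np.stack([u,v],-1).reshape(-1,1,2).astype(float),K,c["D"]).reshape(480,640,2)
    P=np.stack([r[...,0]*d,-r[...,1]*d,-d],-1); T=c["camera_from_world"]
    W=(P-T[:3,3])@T[:3,:3]; W[d<=0]=np.nan
    return W
def rect(P):
    (c,s,a)=cv2.minAreaRect(P[:,:2].astype(np.float32)*1000)
    if s[0]<s[1]: s=s[::-1];a+=90
    return np.round(np.array(c)/1000,4),np.round(s,1),round((a+90)%180-90,1)   # centre m, sizes mm, angle of long side deg
def comps(m,minn=40):
    n,l,st,ce=cv2.connectedComponentsWithStats(m.astype(np.uint8))
    return [(l==i,ce[i].round()) for i in range(1,n) if st[i,4]>=minn]
E
cat > m.py <<'E'
from h import *
import sys
p=np.load("top0.npz");d=p["d"];p=p["p"];W=cloud("top",d);z=W[...,2]
hsv=cv2.cvtColor(p,cv2.COLOR_RGB2HSV);H,S,V=hsv[...,0],hsv[...,1],hsv[...,2]
x=W[...,0]
def show(t,m,minn=40):
    for k,c in comps(m,minn):
        P=W[k]; print(t,c,*rect(P),"z %.4f"%np.median(P[:,2]),k.sum(),"r %.3f"%np.hypot(*rect(P)[0]))
reg=(np.abs(W[...,1])<.5)&(x>.2)&(x<.95)
show("wood",(H>5)&(H<20)&(S>120)&(z>.06)&(z<.075)&reg)
show("flake",((H<8)|(H>170))&(S>90)&(z>.052)&(z<.07)&reg,20)
show("plate",(z>.050)&(z<.066)&reg&(V>70)&((S<60)|((H<8)|(H>170))),800)
show("disp",(z>.028)&(z<.040)&reg,300)
show("bottle/jar",(z>.04)&reg&(S<60)&(V>100),200)
show("stap",(H>100)&(H<130)&(S>120)&(z>.02)&reg,100)
cv2.imwrite("pics/crop.png",cv2.resize(p[200:400,200:510,::-1],None,fx=2.5,fy=2.5,interpolation=cv2.INTER_CUBIC))
E
python3 m.py
```

```text
wood [466. 264.] [ 0.4722 -0.28  ] [110.9  38.5] 41.2 z 0.0681 1339 r 0.549
wood [246. 334.] [0.3431 0.1003] [110.6  37.5] 67.9 z 0.0684 1435 r 0.357
wood [455. 369.] [ 0.2914 -0.2582] [110.5  37.8] -82.5 z 0.0680 1425 r 0.389
flake [308. 210.] [ 0.5617 -0.0012] [26.7 21.4] -8.0 z 0.0625 180 r 0.562
flake [348. 219.] [ 0.5487 -0.0714] [26.6 20.5] 68.2 z 0.0624 177 r 0.553
flake [316. 246.] [ 0.498 -0.017] [26.6 20.8] 44.0 z 0.0623 179 r 0.498
plate [327. 225.] [ 0.5381 -0.0352] [140.5 140.3] 9.2 z 0.0558 5929 r 0.539
plate [143. 234.] [0.5139 0.2961] [117.1  49.8] 87.8 z 0.0514 1285 r 0.593
disp [310. 115.] [7.542e-01 5.000e-04] [120.8  27.4] 73.7 z 0.0378 785 r 0.754
disp [334. 277.] [ 0.4453 -0.0501] [128.   50.5] -80.8 z 0.0350 1975 r 0.448
bottle/jar [198. 102.] [0.7417 0.1944] [51.9 50.4] 88.0 z 0.1108 662 r 0.767
bottle/jar [423. 117.] [ 0.7222 -0.1985] [50.8 50.1] 27.8 z 0.1105 637 r 0.749
bottle/jar [327. 225.] [ 0.5383 -0.0353] [140.1 139.8] -80.7 z 0.0556 5333 r 0.539
bottle/jar [143. 234.] [0.5143 0.3001] [124.6  49.8] 88.1 z 0.0509 1716 r 0.595
stap [310. 115.] [7.539e-01 5.000e-04] [120.8  26.6] 73.7 z 0.0379 961 r 0.754
```

View pics/crop.png

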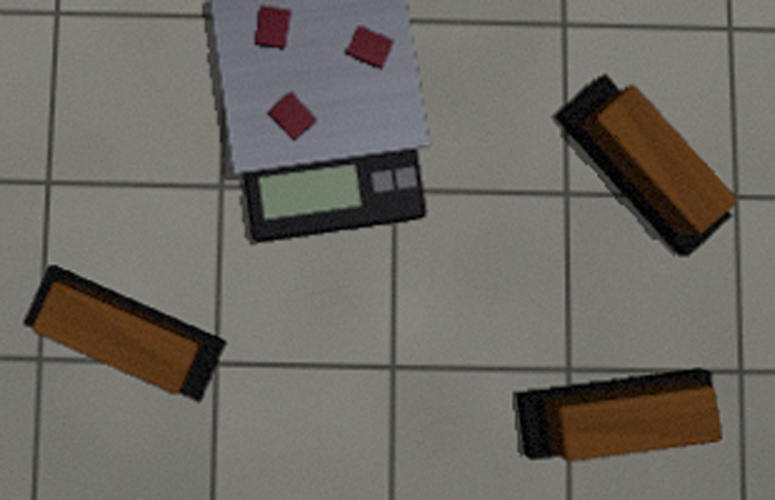

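The wood tops measure 110 x 38 mm at z = 0.068, as given. Distances from the base are 0.549 m for (466,264), 0.357 m for (246,334) and 0.389 m for (455,369). The scraper meant is the one at (466,264), and the crop shows it standing on its foot. Plate (140 mm square at z = 0.0556) and bottle (117 x 50 mm at z = 0.051) also check out.

Next I'll check IK for the whole plan and grasp the scraper.

```bash
cat >> h.py <<'E'
C=np.array([.5382,-.0352]); YAW=np.deg2rad(9.2)
def down(deg): a=np.deg2rad(deg)/2; return np.pi*np.array([np.cos(a),np.sin(a),0])
def plate(px,py,z): c,s=np.cos(YAW),np.sin(YAW); return np.array([C[0]+c*px-s*py,C[1]+s*px+c*py,z])
def rotv(zdir,ydir):
    z=np.array(zdir,float);z/=np.linalg.norm(z);y=np.array(ydir,float);y-=z*(y@z);y/=np.linalg.norm(y)
    return R.from_matrix(np.c_[np.cross(y,z),y,z]).as_rotvec()
E
python3 - <<'E'
from h import *
def t(n,p,o):
    q=inverse_kinematics(p,o); print(n,None if q is None else np.round(q,2))
for y in (41.2,-138.8): t(f"grasp{y}",[.4722,-.28,.046],down(y))
for y in (99.2,-80.8):
    for px in (-.105,.09): t(f"wipe{y} {px}",plate(px,0,.102),down(y))
A=np.deg2rad(87.8)
for til in (20,35,45):
    s,c=np.sin(np.deg2rad(til)),np.cos(np.deg2rad(til)); a=np.array([np.cos(A),np.sin(A),0])
    for sg in (1,-1):
        t(f"bot{til}{sg}",np.r_[.5143,.305,.027],rotv(-s*a-c*np.array([0,0,1]),sg*np.array([np.sin(A),-np.cos(A),0])))
        for ph in range(-90,91,30):
            p=np.deg2rad(ph);h=np.array([np.cos(p),np.sin(p),0])
            t(f" place {ph}",plate(0,0,.14),rotv(c*h-s*np.array([0,0,1]),sg*np.array([np.sin(p),-np.cos(p),0])))
E
```

```text
grasp41.2 [ 0.72  0.54 -0.3   1.92  0.23  0.71 -0.57]
grasp-138.8 [ 1.28  0.83 -1.09  1.91  0.89  0.99  2.06]
wipe99.2 -0.105 [ 0.66  0.33 -0.7   2.15  0.31  0.76 -0.08]
wipe99.2 0.09 [ 0.5   0.67 -0.73  1.69  0.51  0.99 -0.25]
wipe-80.8 -0.105 [-0.85  0.47  1.09  2.19 -0.59  0.81 -2.36]
wipe-80.8 0.09 [-0.72  0.85  1.08  1.73 -0.84  1.1  -2.35]
bot201 [-0.18  0.9  -0.81  1.62  0.86  1.3  -1.34]
 place -90 [ 0.03  0.92 -0.73  1.79  1.28  1.94  1.88]
 place -60 [-0.27  0.67 -0.37  2.17  1.49  1.47  1.9 ]
 place -30 [-0.48  0.55 -0.01  2.51  2.11  1.18  1.65]
 place 0 None
 place 30 [-0.42  1.04  1.07  2.46  4.01  1.89  1.02]
 place 60 [ 1.16  0.8  -0.7   2.07 -1.06  0.88  0.97]
 place 90 [ 0.99  0.94 -0.68  1.7  -0.57  1.28  0.73]
bot20-1 [-0.04  1.06 -1.09  1.61  1.07  1.48  1.69]
 place -90 [ 0.02  0.92 -0.72  1.79  1.27  1.93 -1.26]
 place -60 [ 0.12  0.84 -0.85  2.16  1.65  1.8  -1.22]
 place -30 [ 0.43  0.85 -1.    2.48  2.23  1.71 -1.07]
 place 0 None
 place 30 [-0.42  1.04  1.07  2.46  4.01  1.89 -2.12]
 place 60 [ 1.04  0.74 -0.55  2.07 -1.16  0.97 -2.1 ]
 place 90 [ 0.48  0.8
[... 980 characters left out ...]
85  1.24  1.74  1.99]
 place -60 [ 0.46  0.67 -1.09  2.13  1.44  1.41  2.24]
 place -30 [-0.94  0.32  0.71  2.41  1.77  0.36  2.19]
 place 0 [ 0.99  0.37 -1.07  2.44  2.42  0.4   2.46]
 place 30 None
 place 60 [ 0.96  0.51 -0.64  2.07 -0.79  0.71  0.51]
 place 90 [ 0.95  0.72 -0.76  1.79 -0.32  1.05  0.47]
bot45-1 [-0.24  1.27 -1.09  1.37  1.2   1.97  1.64]
 place -90 [ 0.27  0.74 -0.89  1.86  1.14  1.59 -1.11]
 place -60 [ 0.33  0.57 -0.91  2.13  1.38  1.28 -0.89]
 place -30 [-0.13  0.26 -0.19  2.38  1.72  0.6  -0.81]
 place 0 [ 0.99  0.37 -1.07  2.44  2.42  0.4  -0.68]
 place 30 None
 place 60 [ 0.46  0.43 -0.04  2.09 -1.09  0.9  -2.41]
 place 90 [ 0.42  0.58 -0.04  1.81 -0.75  1.22 -2.31]
```

```bash
cat > s1.py <<'E'
from h import *
o=down(41.2)
goto([.4722,-.28,.14],o); movel([.4722,-.28,.047],speed=.12)
set_gripper(.02); s=get_state(); print("gap",s["finger_gap"],"F",s["grasp_force"],s["position"],s["time"])
zg=s["position"][2]; open("zg","w").write(str(zg))
movel([.4722,-.28,zg+.12],speed=.15)
w=down(99.2)
goto(plate(-.11,0,zg+.12),w)
s=get_state(); print("gap",s["finger_gap"],s["position"],s["time"])
p,d=snapshot("top"); cv2.imwrite("pics/top1.png",p[:,:,::-1])
W=cloud("top",d);hsv=cv2.cvtColor(p,cv2.COLOR_RGB2HSV)
E
python3 s1.py
```

```text
gap 0.038045399942192415 F 29.94516134262085 [ 0.47228451 -0.28010932  0.04704432] 3.625
gap 0.0375033397487332 [ 0.42999314 -0.05380858  0.16693472] 5.4917
```

View pics/top1.png

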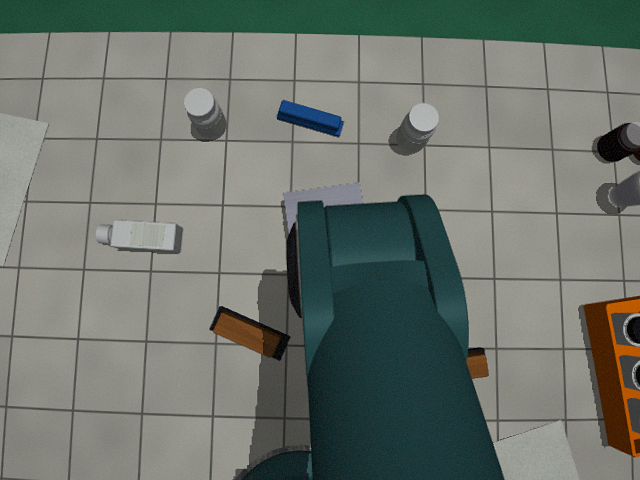

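The scraper is held at a 38 mm gap. The arm hides the plate at (327,227); nothing else has moved. Now wiping towards +x.

Run:
```python
from h import *
zg=float(open("zg").read())
movel(plate(-.11,0,zg+.056),speed=.12)
movel(plate(.10,0,zg+.056),speed=.07)
s=get_state(); print(s["finger_gap"],s["ft_force"].round(1) if hasattr(s["ft_force"],"round") else s["ft_force"],s["position"],s["time"])
movel(plate(.10,0,zg+.12),speed=.15)
goto([.47,-.28,zg+.10],down(60))
p,d=snapshot("top"); cv2.imwrite("pics/top2.png",p[:,:,::-1])
p,d=snapshot("scene"); cv2.imwrite("pics/scene2.png",p[150:390,180:500,::-1].repeat(2,0).repeat(2,1))
print(get_state()["time"])
```

```text
0.037765963522240535 [ 0.   0.2 -1.9] [ 0.636834   -0.01926531  0.10306695] 9.375
11.2333
```

View pics/top2.png

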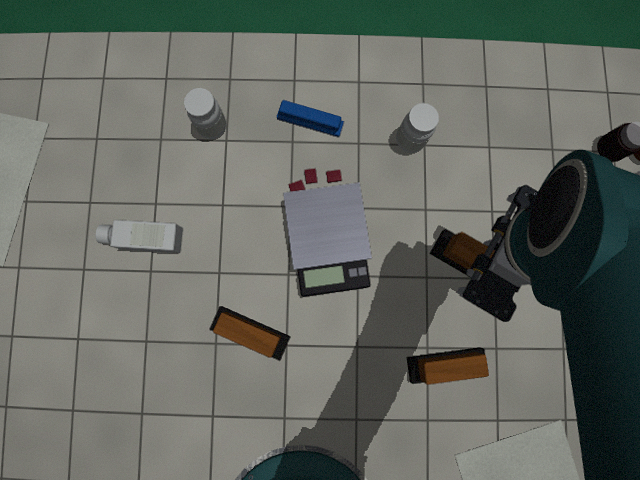

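View pics/scene2.png

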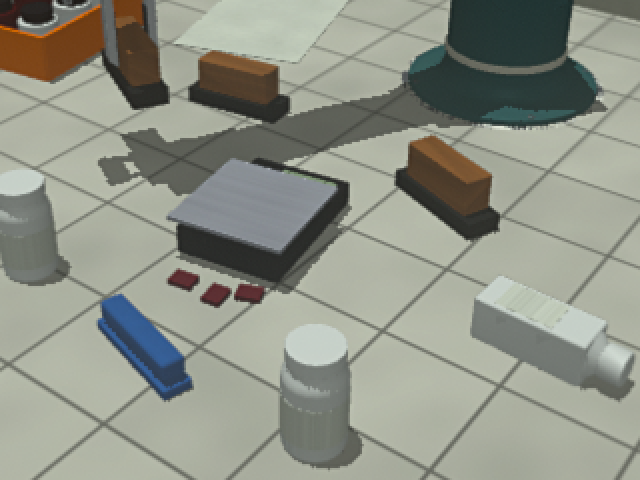

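All three flakes lie flat on the bench beyond the plate: top view (297,186), (311,176) and (334,176). The plate is clean, and the jars and stapler have not moved. Next I'll set the scraper down and pick up the bottle.

```bash
cat > b.py <<'E'
from h import *
A=np.deg2rad(87.8); a=np.array([np.cos(A),np.sin(A),0]); up=np.array([0,0,1.]); T=np.deg2rad(30)
dl=-np.sin(T)*a-np.cos(T)*up; ol=rotv(dl,[np.sin(A),-np.cos(A),0])
G=np.r_[[.5141,.2965]+a[:2]*.0265,.028]     # bottle z=+10 mm, 2.5 mm above the axis
def upright(ph):
    p=np.deg2rad(ph);h=np.array([np.cos(p),np.sin(p),0]); d=np.cos(T)*h-np.sin(T)*up
    return h,d,rotv(d,[np.sin(p),-np.cos(p),0])
E
python3 - <<'E'
from b import *
zg=float(open("zg").read())
movel([.47,-.28,zg+.012],speed=.15); movel([.47,-.28,zg+.0003],speed=.03)
set_gripper(.07); sleep(.2); movel([.47,-.28,.17],speed=.2)
goto(G-dl*.13+[0,0,.05],ol); movel(G-dl*.1,speed=.2)
p,d=snapshot("scene"); cv2.imwrite("pics/scene3.png",p[:,:,::-1])
print(get_state()["time"])
E
```

```text
17.125
```

View pics/scene3.png

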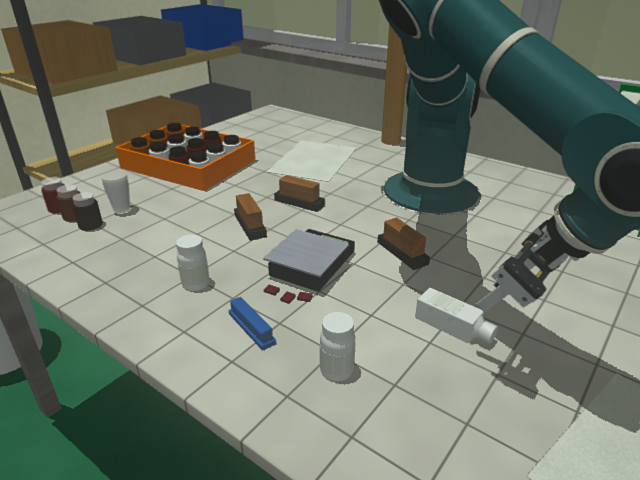

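The scraper stands on its foot at (250,216). The gripper is lined up above the bottle at (455,315). Now I'll grip it and turn it upright above the plate.

Run:
```python
from b import *
set_gripper(.09); movel(G+dl*.002,speed=.1); set_gripper(.03)
s=get_state(); print(s["finger_gap"],s["grasp_force"],s["ft_force"],s["time"])
assert s["finger_gap"]>.045
movel(G+[0,0,.25],speed=.15)
for ph in (99.2,90,80):
    h,d,o=upright(ph); P=plate(0,0,.055+.075+.010)-h*.0025+d*.002
    if inverse_kinematics(P,o) is not None and inverse_kinematics(P+[0,0,.1],o) is not None: break
print(ph); open("ph","w").write(str(ph))
goto(P+[0,0,.10],o); movel(P+[0,0,.02],speed=.12)
s=get_state(); print(s["finger_gap"],s["grasp_force"],s["ft_force"],s["time"])
p,dd=snapshot("scene"); cv2.imwrite("pics/scene4.png",p[100:340,160:480,::-1].repeat(2,0).repeat(2,1))
```

```text
0.04954021382274881 29.996057152748108 [0.59812468 0.03401246 0.14764328] 19.5167
99.2
0.04989046971994439 29.9965301156044 [ 2.40557033e-04  4.32344347e-01 -1.70297813e+00] 24.0417
```

View pics/scene4.png

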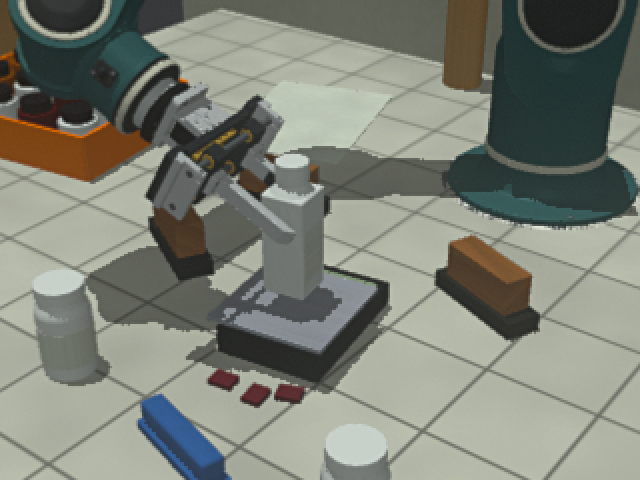

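The bottle hangs upright over the plate, with its base at about (292,285) in the crop. I'll lower it until it touches.

Run:
```python
from b import *
h,d,o=upright(float(open("ph").read())); P=plate(0,0,.140)-h*.0025+d*.002
def meas():
    p,dd=snapshot("scene"); W=cloud("scene",dd); S=cv2.cvtColor(p,cv2.COLOR_RGB2HSV)[...,1]
    m=(np.hypot(W[...,0]-C[0],W[...,1]-C[1])<.05)&(S<60)
    for lo,hi in ((.065,.085),(.085,.105),(.105,.12),(.187,.197)):
        k=m&(W[...,2]>lo)&(W[...,2]<hi)
        if k.sum()>20: print(lo,k.sum(),W[k].mean(0).round(4))
    return p
f0=get_state()["ft_force"][2]
movel(P+[0,0,.004],speed=.08); meas()
for k in range(3,-8,-1):
    movel(P+[0,0,k*.001],speed=.02); f=get_state()["ft_force"][2]-f0
    print(k,round(f,2))
    if f>4: break
print(get_state()["time"])
p=meas(); cv2.imwrite("pics/scene5.png",p[140:300,200:420,::-1].repeat(3,0).repeat(3,1))
```

```text
0.065 229 [ 0.5531 -0.0226  0.0751]
0.085 236 [ 0.5539 -0.0227  0.0951]
0.105 177 [ 0.5533 -0.0226  0.1125]
0.187 73 [ 0.5489 -0.0259  0.1922]
3 -0.04
2 0.33
1 -0.4
0 2.9
-1 12.19
25.7417
0.065 228 [ 0.5538 -0.0227  0.0754]
0.085 231 [ 0.5536 -0.0226  0.095 ]
0.105 183 [ 0.5539 -0.0224  0.1124]
0.187 70 [ 0.5494 -0.0261  0.192 ]
```

View pics/scene5.png

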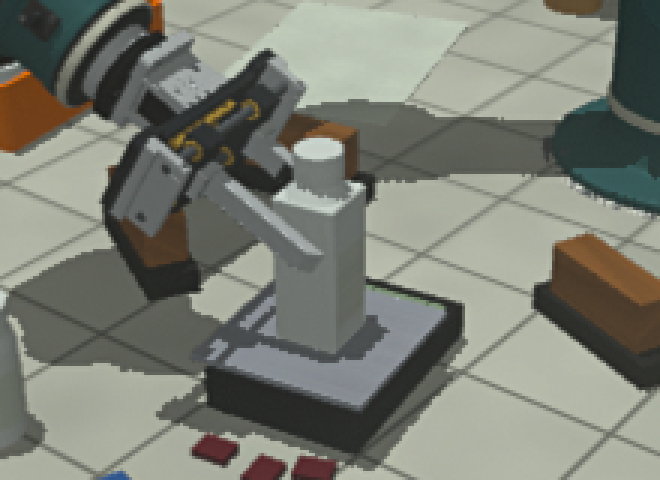

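The bottle stands upright on the middle of the plate, with its base at about (320,340) in the crop, and contact is confirmed by force. I'll release and back off along the fingers.

Run:
```python
from b import *
h,d,o=upright(float(open("ph").read())); P=plate(0,0,.140)-h*.0025+d*.002
movel(P+[0,0,-.0003],speed=.02); set_gripper(.085); sleep(.2)
Q=np.array(get_state()["position"])
movel(Q-d*.12,speed=.1); movel(Q-d*.2+[0,0,.08],speed=.2); sleep(.5)
s=get_state(); print(s["time"],s["position"],s["finger_gap"])
p,dd=snapshot("scene"); cv2.imwrite("pics/scene6.png",p[:,:,::-1])
p,dd=snapshot("top"); W=cloud("top",dd); S=cv2.cvtColor(p,cv2.COLOR_RGB2HSV)[...,1]
m=(np.hypot(W[...,0]-C[0],W[...,1]-C[1])<.06)&(S<60)
for lo,hi in ((.195,.215),(.165,.18)):
    k=m&(W[...,2]>lo)&(W[...,2]<hi)
    if k.sum()>20: print(lo,rect(W[k]),np.median(W[k][:,2]))
```

```text
29.65 [ 0.56600038 -0.20688824  0.31862713] 0.08492898122090678
0.195 (array([ 0.537 , -0.0353]), array([34.9, 34. ]), 0.8) 0.20543774610866827
0.165 (array([ 0.5373, -0.0355]), array([50.2, 50.2]), 9.2) 0.1730197125781367
```

View pics/scene6.png

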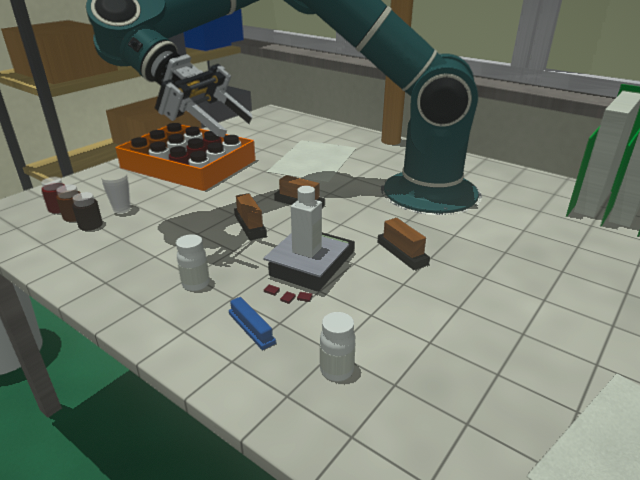

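The bottle stands at (307,225), 1 mm from the plate's middle, with the cap at z = 0.205. The flakes are on the bench near (288,294), the scraper stands at (250,216), and the jars and stapler have not moved.

```bash
python3 -c "
from cell import *
print(close_job())"
```

```text
the job is handed in; nothing more can be done
None
```

The job is handed in at about 30 s: all three flakes were wiped onto the bench with the scraper, the scraper stands on its foot, and the bottle stands upright about 1 mm from the plate's middle, with the jars and stapler undisturbed.

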